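# Offer a new heel up to a shoe on the last

### The arm

A 6-joint arm with a two-finger parallel gripper is mounted at the origin on the work surface. World frame = base frame: x ahead of the robot, y to its left, z up, the work surface at z = 0. Lengths are in m, angles in rad, forces in N, time in s.
With the tool pointing down it reaches from about 0.25 to 0.725 m from the base axis. Payload 4 kg.
Tool frame: the origin (TCP) lies midway between the tips of the shut fingers; the grasp point (between the pads) lies 19 mm behind it; z points along the fingers, y is the line along which they close (so a half turn about z gives the same grasp; the last joint's range is limited). The gripper opens to 85 mm and grips with 20 to 120 N. Pads are 22 mm wide; open, the fingers measure 114 mm over their backs; the gripper's body (76 mm by 85 mm) begins 54 mm behind the grasp point. The pads swing forward as they close: fully open they stand 13 mm farther back than shut.
Start: joints at [1.184, 0.241, 0.005, 1.335, 0, 1.571], TCP at [0.189, 0.463, 0.199] pointing down, gripper open.
Joint ranges: [-2.72, 2.72], [-1.05, 1.87], [-1.09, 1.28], [-1.99, 2.15], [-1.42, 1.44], [-3.14, 3.14]. Speed limits (rad/s): [2.79, 2.79, 3.14, 3.14, 3.14, 3.14].

### API

Orientations are given as a unit quaternion [x, y, z, w].
In Python, from workcell import bot gives the robot as it stands.
- The arm moves only by the tool move_arm, never from a script. Its argument "motion" is a list of rows, each an object of numbers: "x", "y", "z": the shift along the tool's x, y, z in cm; "yaw": the turn about the tool's z in degrees. A call has 1 to 20 rows; each row is the pose to reach, as a shift and turn from the pose commanded when the call began, along the tool's axes at that moment; what a row does not reach only later rows make up. A row lasts 1/8 s, in which the tool goes at most 62.5 mm and 10.7 degrees, less where a joint would pass 70% of its speed; a pose out of reach is approached as far as the arm can. A call with a gripper value outside its range is refused whole. "gripper" is the opening, from -1 (shut) to 1 (fully open), set as the call begins (left out, the last holds). The fingers move at their own pace and stop on an object; the grip force is fixed at half the most. Time passes only in rows, so rows that repeat a pose let the fingers close. It gives the time, the measured TCP pose, the force, the opening and the grip force at its end, in the units of the state.
- bot.get_obs(): the state, without advancing time (a new reading comes with each control period).
- bot.camera(name): name is "side" or "top"; returns the picture (480x640x3 uint8, blue, green, red); there is no depth.
- bot.camera_model(name): a dict with "K" (3x3 intrinsics, pixels), "world_from_camera" (4x4, takes a point from camera to world coordinates). Camera axes: x right, y down, z forward; pixel columns grow to the right and rows downward; lengths in m; the calibration is good to about 2 mm. A picture is of the moment at which its call begins. camera_model takes no time and is no camera call.
- bot.job_done(): hands the job in; it is judged then, once.
Trained networks look in the newest picture that a camera, given by its name, has taken for a name from the list of things; names that differ only in an ending like _2 or _b are one class to them, and where a whole thing is asked for, a point or a joint stands for the part that bears it (a point fixed in the world has none). Each returns a list of dicts, best first, with "score" (0 to 1); they miss things now and then, are a little off and sometimes report something else, mostly with a low value. They report only what shows in the picture. A call takes as long as a camera call. They do not tell look-alikes from the thing itself.
- bot.cut_out(camera, name): "mask" (480x640 bool, what is visible of it) and "centre" ([row, column] in pixels, amid what is visible of it).
The state is a dict: "clock": time; "joint_pos": joint angles; "joint_vel": joint speeds; "tau": joint torques, N m; "eef_pos": TCP position; "tool_rot": TCP orientation; "ft_force": force on the tool from outside, world axes, zero at the start; "ft_torque": the same for the moment, N m; "grip_width": finger opening in m; "grasp_force": force on a finger pad.
Only numpy, scipy, OpenCV 4.12 (cv2) and the standard library are available. Lean on these libraries where they do the work, as an engineer would, in place of code of your own. Each camera call takes 0.05 s, during which the arm holds its last target. There are 200 camera calls.

### The job

Lift the cemented half-sole blank out of the green block and lean it to dry against the wooden rest, on the side facing away from the robot: foot on the bench, bare strip up, amber face outwards, and let go. Then carry the loose heel block over the clutter and hold it level about a centimetre above the amber heel seat of the upturned shoe, edge over edge, flat front towards the toe, never touching the shoe with it. Finish there still holding it in the gripper, with the other loose things left where they were.

Things in the scene. Friction and masses are not known exactly. Their poses are not given: they have to be found in the camera images.
- sole: Half-sole blank: stiff black slab, 8 mm thick (its x) by 90 mm wide (its y) by 150 mm tall (its z), 0.08 to 0.17 kg. Origin at the centre of its lower 90 mm edge face. The +x face carries the amber cement (from 3 to 107 mm above the lower edge); the strip above that is bare. Starts upright in the slot of the cementing block, its underside 8 mm above the bench.
- sole_top (a point): Centre of the upper edge face of the half-sole blank, 150 mm along its z from its origin.
- cementing_block: Green fixed block, 64 (x) by 124 (y) by 42 mm high, origin at the centre of its underside. A slot 12 mm wide (x), 96 mm long (y) and 34 mm deep is open at the top and holds the half-sole blank; the blank's axes match the block's. It may stand in either of two places, which it trades with the drying rest.
- drying_rest: Brown wooden fixed block, 60 (x) by 120 (y) by 85 mm high, origin at the centre of its underside. Its long vertical +x side (the one facing away from the robot, with a thin blue line along its top edge) is the one to lean against; the bench in front of that side is free.
- rest_edge (a point): Middle of the upper edge of the drying rest's +x side, 30 mm along x and 85 mm up from its origin.
- heel: Loose heel block, D-shaped from above, brown layers with a black top: 62 mm long (x), 58 mm wide (y), 32 mm high (z), 0.08 to 0.17 kg. Origin at the centre of its underside. Flat front (breast) at x = +31 mm; sides straight and parallel from x = -2 to +31 mm, 58 mm apart; round back of radius 29 mm about x = -2 mm. Starts flat on the bench, black side up.
- heel_breast (a point): Centre of the flat front of the heel block: x = +31 mm, 16 mm above its underside.
- shoe: Brown shoe fixed sole-up on an iron bench last. Origin on the bench straight below the centre of the heel seat; x points to the toe. The shoe reaches from x = -36 to +215 mm; the heel seat is level at 150 mm height, the sole in front of it rises to 173 mm at 115 to 150 mm from the seat centre; the shoe is at most 100 mm wide.
- heel_seat (a point): Centre of the amber heel seat, 150 mm above the bench; the same D outline as the heel block (62 by 58 mm). x towards the toe, z up. The heel block belongs here with its axes along these.
- awl_rack: Fixed wooden rack of awls between the heel block and the shoe: 160 (x) by 44 (y) by 60 mm, with four handles standing up to 131 mm. Origin at the centre of its underside.
- glue_bottle: Loose white glue bottle with a blue cone nozzle, 72 mm across, 205 mm high, origin at the centre of its underside. Leave alone.
- cement_pot: Loose open steel pot, 72 mm across at the rim, 60 mm high. Leave alone.
- polish_tin: Loose black round tin, 76 mm across, 24 mm high. Leave alone.
- tack_tin: Loose open metal tray, 70 by 90 mm, 30 mm high. Leave alone.
- hammer: Loose hammer lying on the bench. Leave alone.
- pliers: Loose pliers with orange grips lying on the bench. Leave alone.
Not all that is in view belongs to the job. There is more than one size of the sole; the one meant has the size given above.

How it is judged:
On the way, in this order (a step that is already met when the one before it is completed fails the run):
1. the half-sole blank leans against the drying rest, cemented face out, let go and at rest (angle between sole's own z axis and vertical between 0.1 and 0.65 rad and angle between sole's own x axis and vertical below 1.5 rad and height (world z) of sole below 0.012 m and contact force between sole and drying_rest above 0.02 N and x of sole in the frame of drying_rest between 0.032 and 0.11 m and y of sole in the frame of drying_rest between -0.06 and 0.06 m and angle between the y axis of sole and the y axis of drying_rest, either way round below 0.3 rad and contact force between sole and the arm below 0.05 N and contact force between sole and the fingers below 0.05 N and linear speed of sole below 0.02 m/s), for 0.2 s.
2. the heel block is lifted off the bench in the gripper (height (world z) of heel above 0.06 m and contact force between heel and the fingers above 0.5 N), for 0.1 s.
At the end, for the whole second after the job is handed in: Sole blank: foot on bench, leaning 6-37 deg from upright on the rest's +x side, square within 17 deg, cement out, released, still. Heel: held still in the fingers, within 8 mm of the seat centre along and across, 3-20 mm above it, turned within 8 deg, level within 7, front to toe, not touching (all of step 1 and x of heel in the frame of heel_seat between -0.008 and 0.008 m and y of heel in the frame of heel_seat between -0.008 and 0.008 m and z of heel in the frame of heel_seat between 0.003 and 0.02 m and angle between the x axis of heel and the x axis of heel_seat, either way round below 0.14 rad and angle between heel's own z axis and vertical below 0.12 rad and x of heel_breast in the frame of heel_seat above 0 m and contact force between heel and the fingers above 1 N and contact force between heel and shoe below 0.05 N and linear speed of heel below 0.02 m/s); the arm keeps its last pose, push and grip.
It fails at once if the heel block touches the shoe (contact force between heel and shoe above 0.3 N).
It fails at once if another loose thing on the bench is moved by more than 30 mm (distance of any of glue_bottle, cement_pot, polish_tin, tack_tin, hammer, pliers from where it was at the start of the episode above 0.03 m).
It also fails if it takes over 58 s, if anything falls off the work surface, if the arm or the gripper's body presses on something with over 40 N, if the wrist force passes 120 N, or if a joint passes its speed limit or range.

## Working session

There is one attempt and no reset: what is moved stays moved. The work goes in short steps, Python scripts to look and compute and a tool call to move; the robot and the scene stay as the last step left them, time stands still between calls to the robot, and variables do not carry over. Pictures are saved under pics/ and viewed, at most 10 in all, crops included, and the job is handed in when it is done.

Besides the shell and the picture viewer there is one more tool, called as a command line: name --argument value ..., lists and objects as JSON in quotes. move_arm: Moves the arm, as the interface text tells. Its arguments: {"type":"object","properties":{"motion":{"type":"array"},"gripper":{"type":"number"}},"required":["motion"]}

```bash
mkdir -p pics; ls; python3 - <<'E'
from workcell import bot
import cv2
for n in("top","side"):
    cv2.imwrite(f"pics/{n}0.png",bot.camera(n))
    m=bot.camera_model(n);print(n,m["K"],m["world_from_camera"])
print(bot.get_obs())
E
```

```text
pics
top [[562.24812864   0.         319.27356588]
 [  0.         562.24812864 240.97506474]
 [  0.           0.           1.        ]] [[ 1.90596056e-02 -9.93359750e-01  1.13459854e-01  4.42123328e-01]
 [-9.99817824e-01 -1.88201951e-02  3.18094139e-03 -8.33028555e-03]
 [-1.02448255e-03 -1.13499812e-01 -9.93537490e-01  1.25323218e+00]
 [ 0.00000000e+00  0.00000000e+00  0.00000000e+00  1.00000000e+00]]
side [[445.5425106    0.         319.58477067]
 [  0.         445.5425106  237.28094557]
 [  0.           0.           1.        ]] [[ 0.73553445 -0.35733031  0.57559024  0.03061214]
 [-0.67713999 -0.41494917  0.60769945 -0.57044575]
 [ 0.02169126 -0.83673905 -0.54717206  0.63700642]
 [ 0.          0.          0.          1.        ]]
{'clock': 0.1, 'joint_pos': array([ 1.18404458e+00,  2.41329394e-01,  3.84944669e-03,  1.33520793e+00,
       -1.67824440e-05,  1.57076672e+00]), 'joint_vel': array([-0.00046271, -0.00236495,  0.00272313, -0.00264745, -0.00078467,
        0.00107381]), 'tau': array([ 5.45968251e-04, -3.73137331e+01,  2.53010273e+01,  1.08490352e-02,
       -5.53383916e-05,  1.87609390e-05]), 'eef_pos': array([0.18835675, 0.46247935, 0.19800253]), 'tool_rot': array([ 1.92158311e-01,  9.81363485e-01, -9.29756613e-04, -1.73531273e-04]), 'ft_force': array([0.7396148 , 0.10042908, 0.2704193 ]), 'ft_torque': array([ 0.00902279, -0.00012961, -0.00459657]), 'grasp_force': 0.0, 'grip_width': 0.08505925872393812}
```

View pics/top0.png

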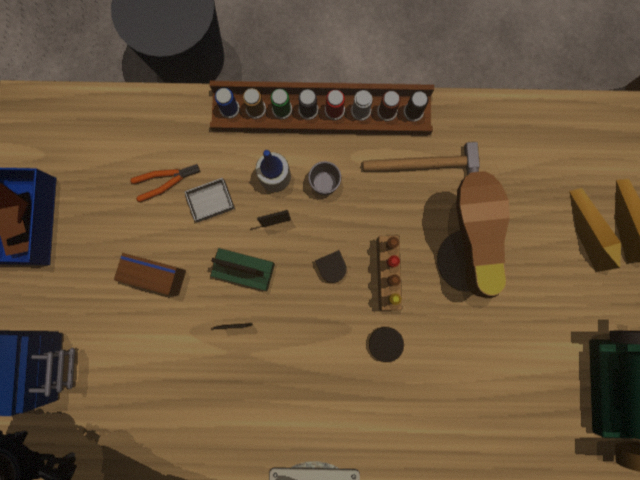

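View pics/side0.png

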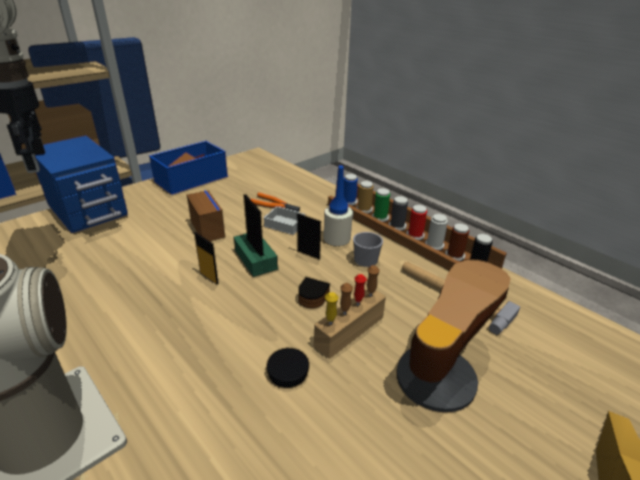

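Both views show the green block with the sole at top (240,268), and the rest at top (150,275) with its blue line on the far side. The heel is at (332,265), the rack at (390,275) and the seat at (490,280). The two free-standing slabs at (255,220) and (232,325) are look-alikes. I'll fit poses from the masks next.

```bash
cat > h.py <<'E'
import numpy as np,cv2
from scipy.optimize import minimize
from workcell import bot
CM={n:bot.camera_model(n) for n in("top","side")}
def proj(n,P):
    T=np.linalg.inv(CM[n]["world_from_camera"]);c=np.asarray(P)@T[:3,:3].T+T[:3,3]
    u=c@CM[n]["K"].T;return u[:,:2]/u[:,2:]
def box(a,b,h,z0=0):
    return np.array([[x,y,z] for x in(-a/2,a/2) for y in(-b/2,b/2) for z in(z0,z0+h)])
def dshape(h,z0=0):
    t=np.linspace(np.pi/2,1.5*np.pi,25)
    xy=[(.031,-.029),(.031,.029)]+[(-.002+.029*np.cos(s),.029*np.sin(s)) for s in t]
    return np.array([[x,y,z] for x,y in xy for z in((z0,z0+h) if h else (z0,))])
def world(V,p):
    c,s=np.cos(p[2]),np.sin(p[2]);W=V.copy()
    W[:,0]=c*V[:,0]-s*V[:,1]+p[0];W[:,1]=s*V[:,0]+c*V[:,1]+p[1];return W
def hull(n,V,p):
    m=np.zeros((480*2,640*2),np.uint8)
    h=cv2.convexHull((proj(n,world(V,p))*2+.5).astype(np.float32))
    cv2.fillPoly(m,[np.round(h*16).astype(np.int32)],1,shift=4);return m>0
def fit(masks,V,starts):
    M={n:cv2.resize(m.astype(np.uint8),(1280,960),interpolation=cv2.INTER_LINEAR)>0 for n,m in masks.items()}
    f=lambda q:sum(1-(lambda a,b:(a&b).sum()/max(1,(a|b).sum()))(hull(n,V,(q[0]/100,q[1]/100,q[2]/10)),M[n]) for n in M)
    best=None
    for s in starts:
        s=np.array(s)*[100,100,10]
        r=minimize(f,s,method="Nelder-Mead",options=dict(initial_simplex=s+np.array([[0,0,0],[1.5,0,0],[0,1.5,0],[0,0,2.]]),maxiter=150))
        print("   ",np.round(r.x,2),round(r.fun,3))
        if best is None or r.fun<best.fun:best=r
    return best.x/[100,100,10]
def ray(n,uv,z):
    T=CM[n]["world_from_camera"];d=T[:3,:3]@np.linalg.inv(CM[n]["K"])@np.array([uv[0],uv[1],1.])
    return T[:3,3]+d*(z-T[2,3])/d[2]
E
cat > m.py <<'E'
from h import *
import pickle
I={n:bot.camera(n) for n in CM};D={}
for nm in("cementing_block","drying_rest","heel","sole","awl_rack","shoe"):
    for n in CM:
        r=bot.cut_out(n,nm);D[nm,n]=r
        print(nm,n,[(round(float(x["score"]),2),np.round(x["centre"]).tolist(),int(x["mask"].sum())) for x in r])
pickle.dump((I,D),open("d.pkl","wb"))
E
python3 m.py
```

```text
cementing_block top [(0.63, [271.0, 246.0], 1405)]
cementing_block side []
drying_rest top [(0.93, [272.0, 150.0], 1865), (0.52, [175.0, 161.0], 861)]
drying_rest side [(0.6, [214.0, 209.0], 1353)]
heel top [(0.6, [265.0, 335.0], 616), (0.6, [160.0, 427.0], 1440), (0.22, [272.0, 244.0], 1389), (0.16, [199.0, 210.0], 1443)]
heel side [(0.84, [291.0, 311.0], 780), (0.61, [216.0, 207.0], 1384)]
sole top [(0.71, [325.0, 231.0], 132), (0.65, [216.0, 274.0], 323), (0.63, [268.0, 236.0], 292)]
sole side [(0.78, [238.0, 309.0], 982), (0.69, [222.0, 254.0], 832)]
awl_rack top [(0.77, [274.0, 389.0], 1684)]
awl_rack side [(0.86, [314.0, 347.0], 3723)]
shoe top [(0.57, [241.0, 476.0], 6609), (0.22, [270.0, 150.0], 1876)]
shoe side [(0.92, [337.0, 452.0], 9820), (0.25, [221.0, 338.0], 1420)]
```

```bash
cat > f.py <<'E'
from h import *
import pickle
I,D=pickle.load(open("d.pkl","rb"))
def near(m,c,fillhull=False):
    k,l,st,ce=cv2.connectedComponentsWithStats(m.astype(np.uint8))
    b=1+np.argmax([s[4]*(np.hypot(*(p-c))<30) for s,p in zip(st[1:],ce[1:])]);m=(l==b)
    if fillhull:
        o=np.zeros(m.shape,np.uint8);cv2.fillPoly(o,[cv2.convexHull(np.argwhere(m)[:,::-1].astype(np.int32))],1);m=o>0
    return m
H={n:cv2.cvtColor(I[n],cv2.COLOR_BGR2HSV) for n in I}
g={n:near((H[n][...,0]>55)&(H[n][...,0]<95)&(H[n][...,1]>90)&(H[n][...,2]>15),c,True) for n,c in(("top",(242,270)),("side",(256,255)))}
a={n:near((H[n][...,0]>17)&(H[n][...,0]<32)&(H[n][...,1]>150)&(H[n][...,2]>90),c) for n,c in(("top",(490,278)),("side",(438,331)))}
for d in(g,a):print({n:int(m.sum()) for n,m in d.items()})
def st(uv,z,yaws):
    p=ray("top",uv,z);return [(p[0],p[1],y) for y in yaws]
for nm,ms,V,s in(
 ("block",g,box(.064,.124,.042),st((243,269),.03,(-.2,.2))),
 ("rest",{n:D["drying_rest",n][0]["mask"] for n in CM},box(.06,.12,.085),st((150,272),.05,(-.2,.2))),
 ("heel",{n:D["heel",n][0]["mask"] for n in CM},dshape(.032),st((332,265),.016,(-.6,.6,0,1.57,-1.57,3.1))),
 ("seat",a,dshape(0,.15),st((490,278),.15,(-.2,.2))),
 ("rack",{"top":D["awl_rack","top"][0]["mask"]},box(.16,.044,.06),st((389,274),.05,(-.1,.1)))):
    p=fit(ms,V,s);print(nm,p.round(4))
    for n in I:
        q,_=cv2.findContours(cv2.resize(hull(n,V,p).astype(np.uint8),(640,480),interpolation=0),0,1);cv2.drawContours(I[n],q,-1,(255,0,255),1)
o=np.vstack([cv2.resize(I["top"][180:330,100:520],(800,286)),cv2.resize(I["side"][170:400,150:530],(800,484))[:314]])
cv2.imwrite("pics/fit.png",o)
E
python3 f.py
```

```text
{'top': 2, 'side': 1162}
{'top': 794, 'side': 979}
    [51.79 17.09 -3.3 ] 1.172
    [51.72 16.81 -3.1 ] 1.173
block [ 0.5179  0.1709 -0.3301]
    [50.18 35.95 -2.45] 0.201
    [50.15 35.82 -2.38] 0.202
rest [ 0.5018  0.3595 -0.2447]
    [52.41 -3.33 -9.88] 0.364
    [52.36 -3.37  4.06] 0.297
    [52.27 -3.38  3.8 ] 0.302
    [52.81 -3.69 20.8 ] 0.329
    [ 52.54  -2.83 -14.54] 0.367
    [52.94 -3.3  33.62] 0.395
heel [ 0.5236 -0.0337  0.4059]
    [ 49.87 -34.03   1.15] 0.174
    [ 49.85 -34.09   1.24] 0.178
seat [ 0.4987 -0.3403  0.1152]
    [ 51.49 -15.6    0.3 ] 0.069
    [ 51.53 -15.64   0.49] 0.067
rack [ 0.5153 -0.1564  0.0495]
```

View pics/fit.png

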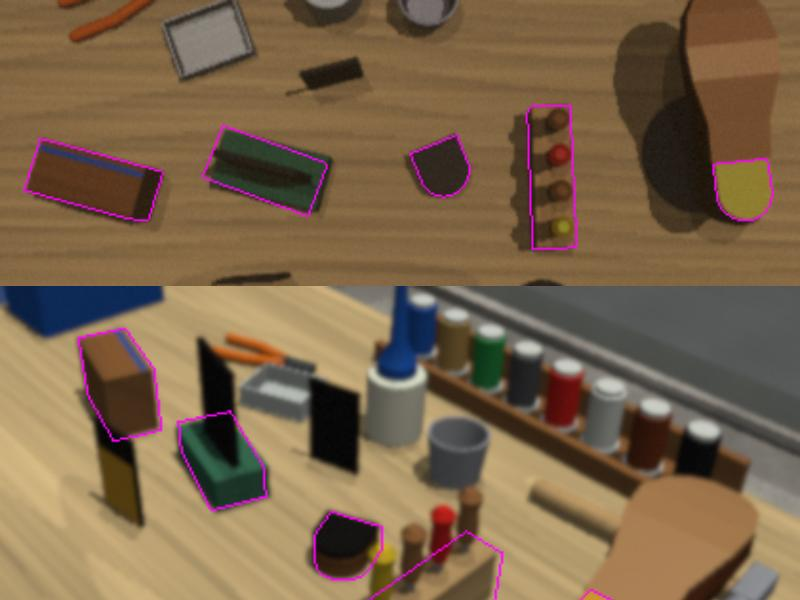

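```bash
sed -i 's/^for d in(g,a)/g["top"]=near(D["cementing_block","top"][0]["mask"],(246,271),True)\nfor d in(g,a)/' f.py; cat >> f.py <<'E'
print("sole");V=box(.008,.09,.116,.042)
print(fit({"top":D["sole","top"][2]["mask"],"side":D["sole","side"][1]["mask"]},V,st((238,267),.15,(-.3,-.2))))
for k,n in((0,"near"),(1,"far")):
    c=D["sole","top"][k]["centre"][::-1];print(n,ray("top",c,.05))
print("grn side",[ray("side",c,.0) for c in [(256,255)]])
E
python3 f.py|grep -v '^{'
```

```text
[51.82 16.26 -2.24] 0.25
    [51.83 16.32 -2.17] 0.252
block [ 0.5182  0.1626 -0.2245]
    [50.18 35.95 -2.45] 0.201
    [50.15 35.82 -2.38] 0.202
rest [ 0.5018  0.3595 -0.2447]
    [52.41 -3.33 -9.88] 0.364
    [52.36 -3.37  4.06] 0.297
    [52.27 -3.38  3.8 ] 0.302
    [52.81 -3.69 20.8 ] 0.329
    [ 52.54  -2.83 -14.54] 0.367
    [52.94 -3.3  33.62] 0.395
heel [ 0.5236 -0.0337  0.4059]
    [ 49.87 -34.03   1.15] 0.174
    [ 49.85 -34.09   1.24] 0.178
seat [ 0.4987 -0.3403  0.1152]
    [ 51.49 -15.6    0.3 ] 0.069
    [ 51.53 -15.64   0.49] 0.067
rack [ 0.5153 -0.1564  0.0495]
sole
    [51.69 16.31 -2.3 ] 0.321
    [51.72 16.27 -2.41] 0.307
[ 0.51721983  0.16265499 -0.24097833]
near [0.3977408  0.17823366 0.05      ]
far [0.63206853 0.09564718 0.05      ]
grn side [array([0.52883537, 0.18040462, 0.        ])]
```

```bash
cat > go.py <<'E'
import sys,numpy as np
from workcell import bot
from scipy.spatial.transform import Rotation as R
# target world x y z, direction (rad) of tool y in world
o=bot.get_obs();r=R.from_quat(o["tool_rot"]).as_matrix();y0=np.arctan2(r[1,1],r[0,1])
print(o["clock"],o["eef_pos"].round(4),"tool y",round(y0,3),"q",o["joint_pos"].round(2),"grip",o["grip_width"],o["grasp_force"],o["ft_force"].round(1))
a=list(map(float,sys.argv[1:]))
while a:
    t,a=a[:4],a[4:]
    d=(t[3]-y0+np.pi/2)%np.pi-np.pi/2
    print("cm",(r.T@(np.array(t[:3])-o["eef_pos"])*100).round(2),"yaw",round(-np.degrees(d),1),"other",round(-np.degrees(d-np.sign(d)*np.pi),1))
E
python3 go.py .518 .163 .24 -.235 .518 .163 .119 -.235
```

```text
0.8 [0.1886 0.4631 0.1988] tool y 1.184 q [ 1.18  0.24  0.01  1.34 -0.    1.57] grip 0.08551738837488215 0.0 [ 0.2 -0.8  0. ]
cm [-41.82 -15.36  -4.12] yaw 81.3 other -98.7
cm [-41.82 -15.36   7.98] yaw 81.3 other -98.7
```

move_arm --motion '[{"z": -4.1},{"x": -41.8,"y": -15.4,"z": -4.1,"yaw": 81.3},{"x": -41.8,"y": -15.4,"z": -4.1,"yaw": 81.3},{"x": -41.8,"y": -15.4,"z": -4.1,"yaw": 81.3},{"x": -41.8,"y": -15.4,"z": -4.1,"yaw": 81.3},{"x": -41.8,"y": -15.4,"z": -4.1,"yaw": 81.3},{"x": -41.8,"y": -15.4,"z": -4.1,"yaw": 81.3},{"x": -41.8,"y": -15.4,"z": -4.1,"yaw": 81.3},{"x": -41.8,"y": -15.4,"z": -4.1,"yaw": 81.3},{"x": -41.8,"y": -15.4,"z": -4.1,"yaw": 81.3},{"x": -41.8,"y": -15.4,"z": -4.1,"yaw": 81.3},{"x": -41.8,"y": -15.4,"z": -4.1,"yaw": 81.3},{"x": -41.8,"y": -15.4,"z": -4.1,"yaw": 81.3}]' --gripper 1

```text
invalid input at $.motion[0]: expected keys x, y, z, yaw
```

```bash
python3 go.py .518 .163 .119 -.235; python3 -c "
from workcell import bot
import cv2,numpy as np
a=bot.camera('side')[80:330,130:430];cv2.imwrite('pics/s1.png',cv2.resize(a,(720,600)))"
```

```text
0.8 [0.1886 0.4631 0.1988] tool y 1.184 q [ 1.18  0.24  0.01  1.34 -0.    1.57] grip 0.08551738837488215 0.0 [ 0.2 -0.8  0. ]
cm [-41.82 -15.36   7.98] yaw 81.3 other -98.7
```

View pics/s1.png

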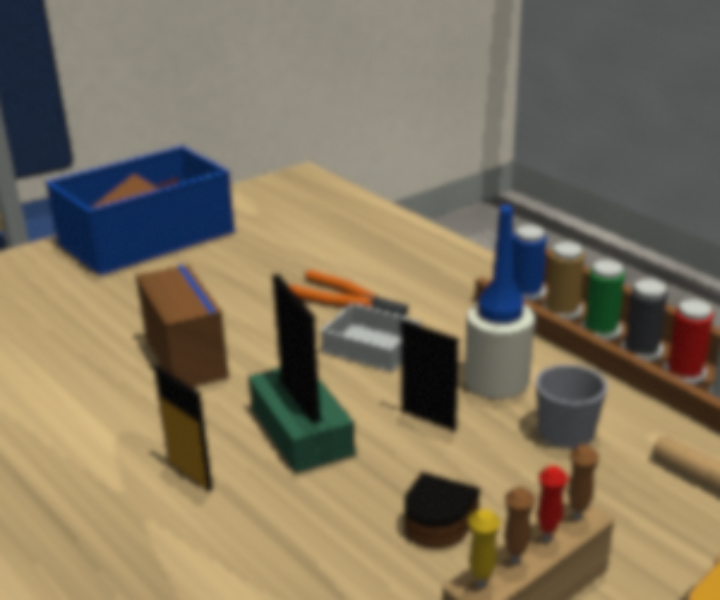

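The move was refused because every row needs all four keys. The picture is unchanged: the sole stands in the block at crop (297,350) with its black side facing the robot.

move_arm --motion '[{"x": 0,"y": 0,"z": -4.1,"yaw": 10},{"x": -41.8,"y": -15.4,"z": -4.1,"yaw": 81.3},{"x": -41.8,"y": -15.4,"z": -4.1,"yaw": 81.3},{"x": -41.8,"y": -15.4,"z": -4.1,"yaw": 81.3},{"x": -41.8,"y": -15.4,"z": -4.1,"yaw": 81.3},{"x": -41.8,"y": -15.4,"z": -4.1,"yaw": 81.3},{"x": -41.8,"y": -15.4,"z": -4.1,"yaw": 81.3},{"x": -41.8,"y": -15.4,"z": -4.1,"yaw": 81.3},{"x": -41.8,"y": -15.4,"z": -4.1,"yaw": 81.3},{"x": -41.8,"y": -15.4,"z": -4.1,"yaw": 81.3},{"x": -41.8,"y": -15.4,"z": -4.1,"yaw": 81.3},{"x": -41.8,"y": -15.4,"z": -4.1,"yaw": 81.3}]' --gripper 1

```text
clock: 2.35
eef_pos: [0.5167, 0.164, 0.2402]
tool_rot: [0.784, 0.62, 0.0, -0.0]
ft_force: [0.5, 0.0, -0.2]
grip_width: 0.0857
grasp_force: 0.0
```

```bash
python3 go.py .518 .163 .119 -.235; python3 -c "
from workcell import bot
import cv2,numpy as np
a=bot.camera('side')[80:330,130:430];b=bot.camera('top')[180:330,160:340];cv2.imwrite('pics/s2.png',np.hstack([cv2.resize(a,(400,333)),cv2.resize(b,(400,333))]))"
```

```text
2.35 [0.5167 0.164  0.2402] tool y -0.232 q [0.31 0.31 0.21 1.47 0.   2.11] grip 0.08574332597988352 0.0 [ 0.5  0.  -0.2]
cm [-0.08  0.15 12.12] yaw 0.2 other -179.8
```

View pics/s2.png

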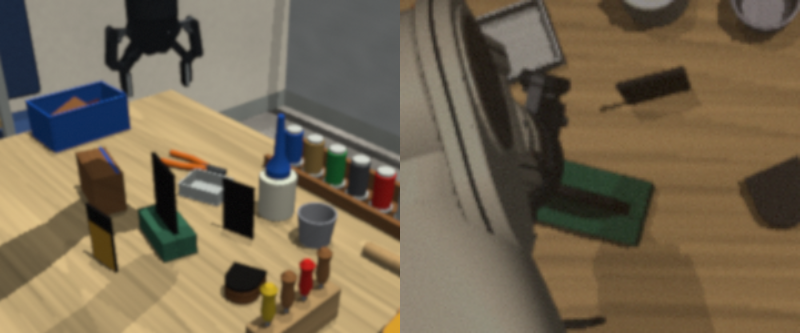

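The gripper hangs over the sole at side crop (153,60), and the arm hides part of the block in the top view. Next: go down and grip.

move_arm --motion '[{"x": -0.1,"y": 0.1,"z": 6,"yaw": 0},{"x": -0.1,"y": 0.1,"z": 10,"yaw": 0},{"x": -0.1,"y": 0.1,"z": 12.1,"yaw": 0},{"x": -0.1,"y": 0.1,"z": 12.1,"yaw": 0}]' --gripper 1

```text
clock: 2.95
eef_pos: [0.5165, 0.1616, 0.1171]
tool_rot: [0.785, 0.62, -0.002, -0.001]
ft_force: [0.2, 1.6, 0.3]
grip_width: 0.0853
grasp_force: 0.0
```

move_arm --motion '[{"x": 0,"y": 0,"z": 0,"yaw": 0},{"x": 0,"y": 0,"z": 0,"yaw": 0},{"x": 0,"y": 0,"z": 0,"yaw": 0},{"x": 0,"y": 0,"z": 0,"yaw": 0},{"x": 0,"y": 0,"z": 0,"yaw": 0},{"x": 0,"y": 0,"z": 0,"yaw": 0},{"x": 0,"y": 0,"z": 0,"yaw": 0},{"x": 0,"y": 0,"z": 0,"yaw": 0}]' --gripper -1

```text
clock: 3.95
eef_pos: [0.5189, 0.1617, 0.1194]
tool_rot: [0.785, 0.619, 0.001, 0.0]
ft_force: [0.3, 0.2, 5.1]
grip_width: 0.005
grasp_force: 60.4
```

```bash
python3 go.py
```

```text
3.95 [0.5189 0.1617 0.1194] tool y -0.235 q [ 0.3   0.37 -0.03  1.17 -0.    2.11] grip 0.005010555161916742 60.37328481674194 [0.3 0.2 5.1]
```

Gripped. Lift, then carry it over the far side of the rest.

```bash
python3 go.py .519 .162 .27 -.235 .562 .3445 .27 -.245 .562 .3445 .118 -.245
```

```text
3.95 [0.5189 0.1617 0.1194] tool y -0.235 q [ 0.3   0.37 -0.03  1.17 -0.    2.11] grip 0.005010555161916742 60.37328481674194 [0.3 0.2 5.1]
cm [  0.04   0.02 -15.06] yaw -0.0 other 180.0
cm [ 18.79  -0.05 -15.05] yaw 0.6 other -179.4
cm [18.78 -0.06  0.15] yaw 0.6 other -179.4
```

move_arm --motion '[{"x": 0,"y": 0,"z": -2,"yaw": 0},{"x": 0,"y": 0,"z": -4,"yaw": 0},{"x": 0,"y": 0,"z": -8,"yaw": 0},{"x": 0,"y": 0,"z": -12,"yaw": 0},{"x": 0,"y": 0,"z": -15,"yaw": 0}]'

```text
clock: 4.58
eef_pos: [0.5182, 0.1615, 0.2697]
tool_rot: [0.785, 0.619, -0.0, -0.0]
ft_force: [-0.7, -0.3, -0.3]
grip_width: 0.0053
grasp_force: 59.6
```

```bash
python3 go.py  .562 .3445 .27 -.245 .562 .3445 .118 -.245
```

```text
4.575 [0.5182 0.1615 0.2697] tool y -0.235 q [0.3  0.31 0.28 1.54 0.   2.11] grip 0.005273098988742267 59.60777521133423 [-0.7 -0.3 -0.3]
cm [18.82  0.   -0.04] yaw 0.6 other -179.4
cm [1.882e+01 1.000e-02 1.516e+01] yaw 0.6 other -179.4
```

move_arm --motion '[{"x": 5,"y": 0,"z": 0,"yaw": 0.6},{"x": 10,"y": 0,"z": 0,"yaw": 0.6},{"x": 15,"y": 0,"z": 0,"yaw": 0.6},{"x": 18.8,"y": 0,"z": 0,"yaw": 0.6},{"x": 18.8,"y": 0,"z": 0,"yaw": 0.6},{"x": 18.8,"y": 0,"z": 4,"yaw": 0.6},{"x": 18.8,"y": 0,"z": 8,"yaw": 0.6},{"x": 18.8,"y": 0,"z": 12,"yaw": 0.6},{"x": 18.8,"y": 0,"z": 14,"yaw": 0.6},{"x": 18.8,"y": 0,"z": 14,"yaw": 0.6}]'

```text
clock: 5.82
eef_pos: [0.5602, 0.3422, 0.126]
tool_rot: [0.789, 0.615, -0.003, -0.0]
ft_force: [-0.1, 0.7, -0.5]
grip_width: 0.0054
grasp_force: 59.6
```

```bash
python3 go.py  .562 .3445 .112 -.245; python3 -c "
from workcell import bot
import cv2,numpy as np
a=bot.camera('side')[130:290,140:320];b=bot.camera('top')[200:320,80:240];cv2.imwrite('pics/s3.png',np.hstack([cv2.resize(a,(400,355)),cv2.resize(b,(400,355))]))"
```

```text
5.825 [0.5602 0.3422 0.126 ] tool y -0.246 q [ 0.55  0.6   0.36  1.34 -0.    2.37] grip 0.005423011949923701 59.60339426994324 [-0.1  0.7 -0.5]
cm [0.27 0.12 1.4 ] yaw -0.1 other 179.9
```

View pics/s3.png

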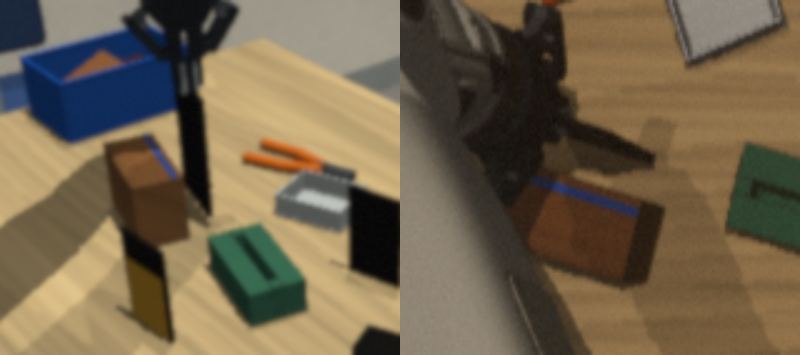

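The sole hangs upright beyond the blue-line side of the rest (side crop 195,150) and parallel to it (top crop 620,145). Lower it to the bench.

move_arm --motion '[{"x": 0,"y": 0,"z": 0.8,"yaw": 0},{"x": 0,"y": 0,"z": 1.2,"yaw": 0},{"x": 0,"y": 0,"z": 1.5,"yaw": 0},{"x": 0,"y": 0,"z": 1.5,"yaw": 0},{"x": 0,"y": 0,"z": 1.5,"yaw": 0}]'

```text
clock: 6.55
eef_pos: [0.5622, 0.3445, 0.114]
tool_rot: [0.788, 0.615, 0.0, 0.0]
ft_force: [0.2, 0.2, -0.8]
grip_width: 0.0056
grasp_force: 59.6
```

```bash
python3 go.py  .562 .3445 .112 -.245
```

```text
6.55 [0.5622 0.3445 0.114 ] tool y -0.245 q [0.55 0.6  0.34 1.3  0.   2.37] grip 0.005647494128984752 59.60523962974548 [ 0.2  0.2 -0.8]
cm [-0.   -0.02  0.2 ] yaw -0.0 other 180.0
```

move_arm --motion '[{"x": 0,"y": 0,"z": 0.2,"yaw": 0},{"x": 0,"y": 0,"z": 0.4,"yaw": 0},{"x": 0,"y": 0,"z": 0.4,"yaw": 0}]'

```text
clock: 6.92
eef_pos: [0.5631, 0.3445, 0.1115]
tool_rot: [0.788, 0.615, 0.001, 0.0]
ft_force: [-0.3, -0.9, 4.9]
grip_width: 0.0055
grasp_force: 60.3
```

```bash
python3 go.py
```

```text
6.925 [0.5631 0.3445 0.1115] tool y -0.246 q [ 0.55  0.6   0.33  1.29 -0.    2.37] grip 0.005545174019778268 60.31611274114766 [-0.3 -0.9  4.9]
```

move_arm --motion '[{"x": 0,"y": 0,"z": 0,"yaw": 0},{"x": 0,"y": 0,"z": 0,"yaw": 0},{"x": 0,"y": 0,"z": 0,"yaw": 0},{"x": 0,"y": 0,"z": 0,"yaw": 0}]' --gripper -0.3

```text
clock: 7.42
eef_pos: [0.562, 0.3444, 0.1095]
tool_rot: [0.788, 0.615, -0.0, -0.0]
ft_force: [-0.4, 0.0, 0.2]
grip_width: 0.0296
grasp_force: 0.0
```

move_arm --motion '[{"x": 0,"y": -0.4,"z": 0,"yaw": 0},{"x": 0,"y": -0.8,"z": 0,"yaw": 0},{"x": 0,"y": -1.2,"z": 0,"yaw": 0},{"x": 0,"y": -1.5,"z": 0,"yaw": 0},{"x": 0,"y": -1.8,"z": 0,"yaw": 0},{"x": 0,"y": -2.1,"z": 0,"yaw": 0},{"x": 0,"y": -2.4,"z": 0,"yaw": 0},{"x": 0,"y": -2.7,"z": 0,"yaw": 0},{"x": 0,"y": -3.0,"z": 0,"yaw": 0},{"x": 0,"y": -3.3,"z": 0,"yaw": 0},{"x": 0,"y": -3.6,"z": 0,"yaw": 0},{"x": 0,"y": -3.9,"z": 0,"yaw": 0},{"x": 0,"y": -4.3,"z": 0,"yaw": 0},{"x": 0,"y": -4.3,"z": 0,"yaw": 0}]'

```text
clock: 9.18
eef_pos: [0.5201, 0.355, 0.1099]
tool_rot: [0.788, 0.615, -0.0, -0.0]
ft_force: [-0.6, -0.4, 0.3]
grip_width: 0.0298
grasp_force: 0.0
```

```bash
python3 go.py; python3 -c "
from workcell import bot
import cv2,numpy as np
a=bot.camera('side')[130:290,140:320];b=bot.camera('top')[200:320,80:240];cv2.imwrite('pics/s4.png',np.hstack([cv2.resize(a,(400,355)),cv2.resize(b,(400,355))]))"
```

```text
9.175 [0.5201 0.355  0.1099] tool y -0.245 q [0.6  0.54 0.23 1.25 0.   2.41] grip 0.02978470745869679 0.0 [-0.6 -0.4  0.3]
```

View pics/s4.png

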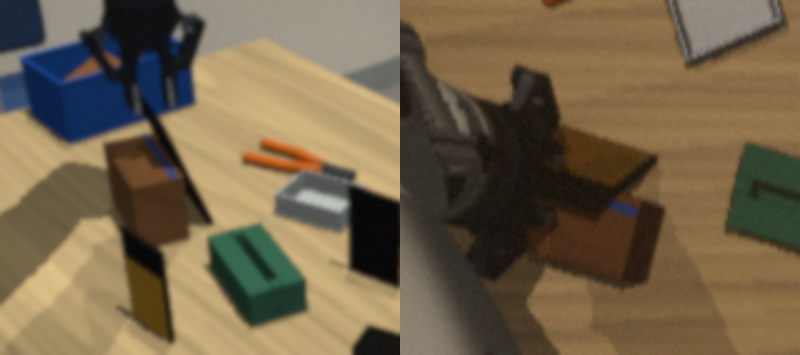

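The sole leans on the rest with its amber face out (top crop 600,160). Open fully and rise.

move_arm --motion '[{"x": 0,"y": 0,"z": 0,"yaw": 0},{"x": 0,"y": 0,"z": 0,"yaw": 0},{"x": 0,"y": 0,"z": 0,"yaw": 0},{"x": 0,"y": 0,"z": 0,"yaw": 0},{"x": 0,"y": 0,"z": 0,"yaw": 0},{"x": 0,"y": 0,"z": -2,"yaw": 0},{"x": 0,"y": 0,"z": -6,"yaw": 0},{"x": 0,"y": 0,"z": -11,"yaw": 0},{"x": 0,"y": 0,"z": -13,"yaw": 0}]' --gripper 1

```text
clock: 10.4
eef_pos: [0.5216, 0.3556, 0.2438]
tool_rot: [0.788, 0.615, 0.003, 0.0]
ft_force: [0.6, 0.3, -1.3]
grip_width: 0.0853
grasp_force: 0.0
```

```bash
python3 go.py .523 -.0337 .24 1.977; python3 - <<'E'
import pickle
from h import *
I,D=pickle.load(open("d.pkl","rb"))
ms=[("top",D["heel","top"][0]["mask"]),("side",D["heel","side"][0]["mask"])]
V=dshape(.032)
for s in ([ms[0]],[ms[1]]): print(s[0][0]);fit(dict(s),V,[(.523,-.034,.4),(.523,-.034,-.9),(.523,-.034,1.9)])
E
```

```text
10.4 [0.5216 0.3556 0.2438] tool y -0.245 q [0.6  0.5  0.5  1.56 0.   2.41] grip 0.08533084469250062 0.0 [ 0.6  0.3 -1.3]
cm [-37.73   9.59   0.25] yaw 52.7 other -127.3
top
    [52.72 -3.47  4.74] 0.142
    [ 52.68  -3.2  -12.18] 0.159
    [52.87 -3.65 20.46] 0.158
side
    [52.18 -3.07  4.4 ] 0.082
    [ 52.33  -2.86 -10.2 ] 0.12
    [52.69 -3.13 23.77] 0.126
```

```bash
python3 - <<'E'
from h import *
V=dshape(0,.032);F=dshape(.032)
M={};T=[]
for n in("top","side"):
    im=bot.camera(n);c=proj(n,np.array([[.524,-.033,.032]]))[0]
    x,y=c.astype(int);g=im.max(2);w=g[y-40:y+40,x-40:x+40]
    th=cv2.threshold(w,0,255,cv2.THRESH_OTSU)[0]
    th={"top":th,"side":45}[n]
    m=(g<th);k,l=cv2.connectedComponents(m.astype(np.uint8));M[n]=l==l[y,x]
    print(n,th,M[n].sum(),hull(n,V,(.524,-.033,.42)).sum()/4,hull(n,F,(.524,-.033,.42)).sum()/4)
    v=im.copy();q,_=cv2.findContours(M[n].astype(np.uint8),0,1);v2=im.copy();cv2.drawContours(v2,q,-1,(255,0,255),1)
    T.append(np.vstack([cv2.resize(a[y-30:y+30,x-40:x+40],(400,300),interpolation=0) for a in(v,v2)]))
cv2.imwrite("pics/heel.png",np.hstack(T))
for s in(("top",),("side",),("top","side")):print(s);fit({n:M[n] for n in s},V,[(.524,-.033,.42),(.524,-.033,.2)])
E
```

```text
top 96.0 794 704.0 719.75
side 45 474 478.0 852.0
('top',)
    [52.08 -3.1   3.91] 0.114
    [52.15 -3.2   4.17] 0.112
('side',)
    [51.86 -3.6   4.35] 0.083
    [51.81 -3.57  4.29] 0.085
('top', 'side')
    [52.05 -3.45  4.24] 0.267
    [52.03 -3.44  4.29] 0.267
```

View pics/heel.png

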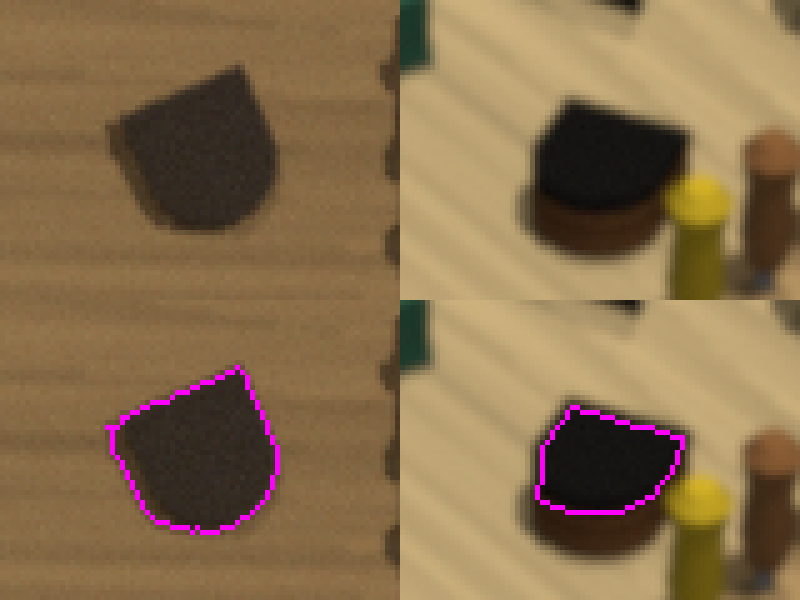

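The heel's flat front faces up-left in the top view, giving a yaw of about 0.42, and the shadow on its left explains the wider mask there. Go above it.

```bash
python3 go.py .532 -.030 .20 -1.146
```

```text
10.5 [0.5218 0.3558 0.2434] tool y -0.245 q [ 0.6   0.5   0.5   1.56 -0.    2.41] grip 0.08536023562643619 0.0 [0.5 0.3 0.3]
cm [-37.2   10.34   4.2 ] yaw 51.6 other -128.4
```

move_arm --motion '[{"x": -37.2,"y": 10.3,"z": 0,"yaw": 51.6},{"x": -37.2,"y": 10.3,"z": 0,"yaw": 51.6},{"x": -37.2,"y": 10.3,"z": 0,"yaw": 51.6},{"x": -37.2,"y": 10.3,"z": 0,"yaw": 51.6},{"x": -37.2,"y": 10.3,"z": 0,"yaw": 51.6},{"x": -37.2,"y": 10.3,"z": 0,"yaw": 51.6},{"x": -37.2,"y": 10.3,"z": 0,"yaw": 51.6},{"x": -37.2,"y": 10.3,"z": 0,"yaw": 51.6},{"x": -37.2,"y": 10.3,"z": 4.2,"yaw": 51.6},{"x": -37.2,"y": 10.3,"z": 8.0,"yaw": 51.6},{"x": -37.2,"y": 10.3,"z": 11,"yaw": 51.6},{"x": -37.2,"y": 10.3,"z": 11,"yaw": 51.6}]'

```text
clock: 12.0
eef_pos: [0.5274, -0.0289, 0.1269]
tool_rot: [0.977, 0.212, -0.003, -0.001]
ft_force: [-0.1, 0.3, 0.6]
grip_width: 0.0853
grasp_force: 0.0
```

```bash
python3 go.py .532 -.030 .001 -1.146; python3 -c "
from workcell import bot
import cv2,numpy as np
a=bot.camera('side')[130:360,200:420];b=bot.camera('top')[200:320,260:420];cv2.imwrite('pics/s5.png',np.hstack([cv2.resize(a,(400,418)),cv2.resize(b,(400,418))]))"
```

```text
12.0 [ 0.5274 -0.0289  0.1269] tool y -1.143 q [-0.05  0.34 -0.05  1.19  0.    2.66] grip 0.08531274948279759 0.0 [-0.1  0.3  0.6]
cm [ 0.45  0.34 12.59] yaw 0.2 other -179.8
```

View pics/s5.png

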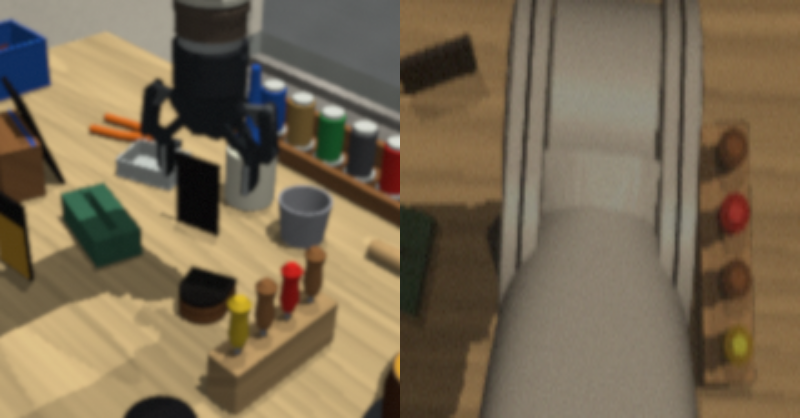

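move_arm --motion '[{"x": 0,"y": 0,"z": 3,"yaw": 0},{"x": 0,"y": 0,"z": 5,"yaw": 0},{"x": 0,"y": 0,"z": 5,"yaw": 0},{"x": 0,"y": 0,"z": 5,"yaw": 0}]'

```text
clock: 12.6
eef_pos: [0.5315, -0.0308, 0.0817]
tool_rot: [0.977, 0.211, 0.002, 0.0]
ft_force: [-0.8, -0.1, -0.4]
grip_width: 0.0856
grasp_force: 0.0
```

```bash
python3 go.py .532 -.030 .001 -1.146
```

```text
12.6 [ 0.5315 -0.0308  0.0817] tool y -1.146 q [-0.06  0.38 -0.12  1.07  0.    2.66] grip 0.0855786329714788 0.0 [-0.8 -0.1 -0.4]
cm [ 0.06 -0.07  8.07] yaw 0.0 other -180.0
```

move_arm --motion '[{"x": 0,"y": 0,"z": 3,"yaw": 0},{"x": 0,"y": 0,"z": 6,"yaw": 0},{"x": 0,"y": 0,"z": 7.5,"yaw": 0},{"x": 0,"y": 0,"z": 8,"yaw": 0},{"x": 0,"y": 0,"z": 8,"yaw": 0},{"x": 0,"y": 0,"z": 8,"yaw": 0}]'

```text
clock: 13.35
eef_pos: [0.5311, -0.0311, 0.001]
tool_rot: [0.978, 0.211, 0.001, 0.0]
ft_force: [0.2, -0.6, -0.6]
grip_width: 0.0856
grasp_force: 0.0
```

move_arm --motion '[{"x": 0,"y": 0,"z": 0,"yaw": 0},{"x": 0,"y": 0,"z": 0,"yaw": 0},{"x": 0,"y": 0,"z": 0,"yaw": 0},{"x": 0,"y": 0,"z": 0,"yaw": 0},{"x": 0,"y": 0,"z": 0,"yaw": 0},{"x": 0,"y": 0,"z": 0,"yaw": 0}]' --gripper -1

```text
clock: 14.1
eef_pos: [0.5299, -0.031, -0.0003]
tool_rot: [0.978, 0.211, -0.0, -0.0]
ft_force: [-0.4, -0.4, -0.1]
grip_width: 0.0003
grasp_force: 0.0
```

```bash
python3 go.py .532 -.030 .001 -1.146
```

```text
14.1 [ 5.299e-01 -3.100e-02 -3.000e-04] tool y -1.146 q [-0.06  0.47 -0.22  0.88  0.    2.66] grip 0.00026781227865284416 0.0 [-0.4 -0.4 -0.1]
cm [ 0.24 -0.01 -0.13] yaw -0.0 other 180.0
```

The fingers closed on nothing, so I need to look.

```bash
python3 -c "
from workcell import bot
import cv2,numpy as np
a=bot.camera('side')[210:350,220:400];b=bot.camera('top')[200:320,260:420];cv2.imwrite('pics/s6.png',np.hstack([cv2.resize(a,(480,373)),cv2.resize(b,(320,373))]))"
```

```text
(no output)
```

View pics/s6.png

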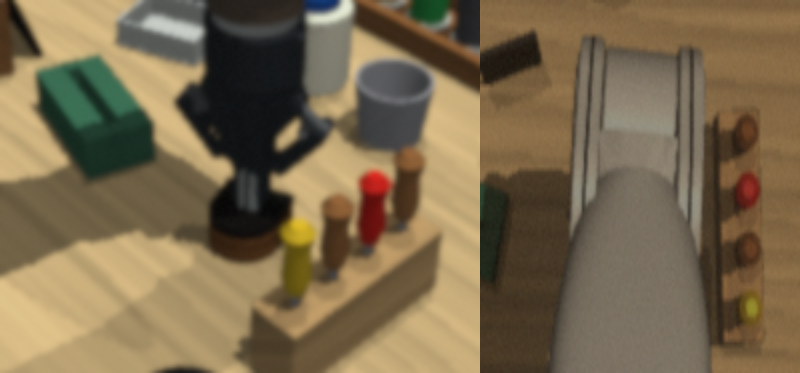

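```bash
python3 - <<'E'
from h import *
print("proj TCP z=0, +.019,.032,.05",proj("side",np.array([[.53,-.031,z] for z in(0,.019,.032,.05)])).round(1))
print("heel top centre/breast corners",proj("side",world(np.array([[0,0,.032],[.031,.029,.032],[.031,-.029,.032],[-.031,0,.032],[-.031,0,0]]),(.521,-.035,.425))).round(1))
r=bot.cut_out("side","heel")
for x in r:
    ys,xs=np.where(x["mask"]);print(x["score"],x["centre"],xs.min(),xs.max(),ys.min(),ys.max(),len(xs))
print("finger tip px at z",[ (z,ray("side",(313,287),z).round(3)) for z in(0,.032)])
print(bot.get_obs()["grip_width"])
E
```

```text
proj TCP z=0, +.019,.032,.05 [[314.1 297.7]
 [314.3 290.9]
 [314.4 286.2]
 [314.5 279.6]]
heel top centre/breast corners [[312.5 288.9]
 [306.  277. ]
 [330.7 284.1]
 [306.4 297.8]
 [306.3 309.4]]
0.77 [294.5, 310.2] 298 329 278 308 668
finger tip px at z [(0, array([ 0.552, -0.002,  0.   ])), (0.032, array([ 0.526, -0.031,  0.032]))]
0.00011173765782536245
```

move_arm --motion '[{"x": 0,"y": 0,"z": -4,"yaw": 0},{"x": 0,"y": 0,"z": -9,"yaw": 0},{"x": 0,"y": 0,"z": -14,"yaw": 0},{"x": 0,"y": 0,"z": -14,"yaw": 0}]' --gripper 1

```text
clock: 14.75
eef_pos: [0.5335, -0.0312, 0.1447]
tool_rot: [0.978, 0.211, 0.005, 0.001]
ft_force: [0.3, -0.8, 0.2]
grip_width: 0.0723
grasp_force: 0.0
```

```bash
cat > hl.py <<'E'
from h import *
import pickle
I,D=pickle.load(open("d.pkl","rb"));im=bot.camera("side")
def ext(m):
    ys,xs=np.where(m);return xs.min(),xs.max(),ys.min(),ys.max(),len(xs)
print("before",ext(D["heel","side"][0]["mask"]));fit({"side":D["heel","side"][0]["mask"]},dshape(.032),[(.521,-.035,.42)])
for x in bot.cut_out("side","heel"):
    if np.hypot(*(np.array(x["centre"])-[291,311]))<40:
        print("now",ext(x["mask"]));fit({"side":x["mask"]},dshape(.032),[(.521,-.035,.42),(.521,-.035,.1)])
for nm,a in(("before",I["side"]),("now",im)):
    g=a.max(2);k,l=cv2.connectedComponents((g<45).astype(np.uint8));m=l==l[290,312]
    print(nm,ext(m));fit({"side":m},dshape(0,.032),[(.521,-.035,.42)])
    print("dark rows col312",g[270:316,312])
E
python3 hl.py; python3 go.py
```

```text
before (np.int64(298), np.int64(329), np.int64(277), np.int64(308), 780)
    [52.34 -3.03  5.49] 0.077
now (np.int64(298), np.int64(329), np.int64(277), np.int64(308), 805)
    [52.22 -3.06  4.55] 0.059
    [52.23 -2.93  4.08] 0.059
before (np.int64(299), np.int64(328), np.int64(278), np.int64(302), 494)
    [51.84 -3.62  4.24] 0.105
dark rows col312 [179 182 184 187 191 192 185 158 106  52  25  19  21  23  21  21  21  21
  21  20  20  21  19  19  21  18  20  15  17  34  49  56  54  52  55  57
  57  64  93 132 160 178 182 182 181 183]
now (np.int64(299), np.int64(328), np.int64(278), np.int64(299), 479)
    [51.86 -3.54  3.97] 0.064
dark rows col312 [194 198 200 203 207 209 200 171 115  53  18  14  14  11  13  14  16  21
  23  23  21  20  20  16  20  18  19  18  20  38  54  61  59  58  61  63
  62  70 102 140 161 168 168 167 167 169]
14.85 [ 0.5302 -0.031   0.1402] tool y -1.146 q [-0.06  0.33 -0.02  1.21 -0.    2.66] grip 0.08478539937006097 0.0 [-0.2  1.  -0.2]
```

```bash
python3 - <<'E'
from h import *
import pickle
I,D=pickle.load(open("d.pkl","rb"));im=bot.camera("side");o=bot.get_obs();p=o["eef_pos"];print(p)
d=np.abs(im.astype(int)-I["side"]).max(2)
m=((d>40)&(im.max(2)<60)).astype(np.uint8);m=cv2.morphologyEx(m,cv2.MORPH_OPEN,np.ones((2,2)))
k,l,st,ce=cv2.connectedComponentsWithStats(m)
for s in st[1:]:
    if s[4]>80:print(s)
y=np.array([np.cos(-1.146),np.sin(-1.146),0])
for w in(-.05,.05):
    print(w,proj("side",[p+y*w+[0,0,h] for h in(0,.013,.032,.045)]).round(1).tolist())
c=proj("side",[p])[0];b=np.zeros(640,int)
for x in range(int(c[0])-50,int(c[0])+50,2):
    r=np.where(m[:,x])[0];print((x,int(r.max()) if len(r) else 0),end=" ")
E
```

```text
[ 0.52926342 -0.03100852  0.13902556]
[324   0  34  24 620]
[286  51  24  42 772]
[314 107  12  15 166]
[ 281  124   74  106 3596]
[203 175  20  32 211]
[  0 332  33  25 595]
[  0 358  28  35 592]
-0.05 [[292.3, 238.8], [292.2, 233.4], [292.1, 225.4], [292.0, 219.8]]
0.05 [[338.3, 250.7], [338.6, 245.2], [339.1, 237.0], [339.4, 231.3]]
(264, 0) (266, 0) (268, 0) (270, 0) (272, 0) (274, 0) (276, 0) (278, 0) (280, 0) (282, 198) (284, 198) (286, 199) (288, 201) (290, 205) (292, 205) (294, 220) (296, 219) (298, 213) (300, 194) (302, 193) (304, 193) (306, 194) (308, 197) (310, 197) (312, 197) (314, 197) (316, 198) (318, 199) (320, 200) (322, 200) (324, 199) (326, 200) (328, 203) (330, 202) (332, 207) (334, 210) (336, 212) (338, 216) (340, 229) (342, 228) (344, 224) (346, 213) (348, 213) (350, 213) (352, 212) (354, 209) (356, 5) (358, 0) (360, 0) (362, 0)
```

```bash
python3 - <<'E'
from h import *
import pickle
I,D=pickle.load(open("d.pkl","rb"));im=bot.camera("side")
d=np.abs(im.astype(int)-I["side"]).max(2)
for x in(292,294,296,298,338,340,342,344):
    print(x,"diff",d[205:255,x].tolist());print("   now",im[205:255,x].max(1).tolist())
E
```

```text
292 diff [76, 35, 19, 13, 27, 44, 47, 40, 39, 37, 35, 33, 42, 63, 92, 94, 60, 16, 8, 15, 12, 10, 9, 8, 9, 9, 9, 8, 9, 10, 14, 15, 16, 16, 16, 16, 16, 16, 17, 17, 17, 16, 17, 13, 14, 15, 16, 15, 16, 17]
   now [42, 44, 45, 45, 45, 45, 44, 44, 44, 44, 45, 47, 47, 49, 52, 75, 123, 170, 190, 184, 154, 116, 96, 92, 92, 91, 91, 94, 104, 131, 167, 190, 200, 201, 200, 199, 200, 203, 206, 211, 213, 211, 200, 177, 165, 179, 192, 195, 198, 200]
294 diff [122, 78, 53, 45, 49, 76, 93, 81, 70, 67, 64, 65, 66, 69, 70, 59, 31, 5, 9, 12, 10, 9, 10, 8, 10, 9, 9, 10, 11, 12, 15, 16, 17, 16, 17, 16, 16, 16, 17, 16, 17, 17, 17, 16, 13, 14, 17, 15, 16, 16]
   now [17, 17, 15, 13, 13, 15, 14, 15, 16, 15, 15, 16, 16, 25, 52, 97, 145, 173, 173, 152, 123, 104, 100, 97, 97, 99, 105, 115, 134, 161, 188, 201, 204, 202, 201, 198, 198, 198, 201, 203, 207, 210, 207, 190, 164, 169, 193, 198, 195, 193]
296 diff [113, 76, 47, 43, 36, 51, 66, 62, 53, 46, 43, 42, 41, 34, 18, 6, 4, 9, 8, 7, 8, 6, 6, 8, 7, 7, 8, 8, 11, 13, 12, 11, 13, 13, 13, 12, 13, 12, 13, 13, 12, 12, 13, 13, 13, 12, 13, 15, 16, 14]
   now [49, 40, 29, 
[... 1685 characters left out ...]
, 16, 15, 16]
   now [20, 22, 22, 19, 21, 22, 23, 22, 22, 23, 24, 25, 24, 23, 25, 24, 27, 25, 26, 30, 40, 58, 79, 98, 112, 121, 125, 125, 126, 125, 126, 125, 125, 125, 125, 124, 124, 124, 124, 124, 135, 157, 171, 180, 186, 187, 186, 186, 189, 195]
344 diff [102, 107, 107, 103, 92, 75, 69, 67, 69, 70, 77, 80, 72, 55, 38, 29, 24, 24, 22, 17, 9, 1, 6, 9, 11, 11, 11, 11, 10, 10, 11, 10, 10, 10, 11, 11, 11, 10, 10, 11, 12, 13, 14, 17, 16, 16, 16, 17, 15, 15]
   now [22, 20, 20, 20, 20, 22, 20, 25, 47, 87, 122, 133, 124, 103, 92, 92, 94, 94, 96, 100, 108, 116, 122, 125, 127, 127, 127, 127, 126, 126, 126, 125, 125, 125, 126, 125, 125, 124, 123, 127, 140, 156, 168, 184, 198, 202, 197, 191, 186, 186]
```

Seen from the side camera, the fingertips are about 30 mm higher than the reported TCP implies, so they closed just above the heel and it has not moved. I'll go down deeper in steps and watch the force.

move_arm --motion '[{"x": 0.2,"y": 0,"z": 5,"yaw": 0},{"x": 0.2,"y": 0,"z": 10,"yaw": 0},{"x": 0.2,"y": 0,"z": 13,"yaw": 0},{"x": 0.2,"y": 0,"z": 14,"yaw": 0},{"x": 0.2,"y": 0,"z": 14.5,"yaw": 0},{"x": 0.2,"y": 0,"z": 15,"yaw": 0},{"x": 0.2,"y": 0,"z": 15,"yaw": 0}]' --gripper 1

```text
clock: 15.82
eef_pos: [0.5324, -0.0302, -0.0095]
tool_rot: [0.978, 0.211, 0.001, 0.0]
ft_force: [-0.1, -0.4, 0.3]
grip_width: 0.0854
grasp_force: 0.0
```

move_arm --motion '[{"x": 0,"y": 0,"z": 0.5,"yaw": 0},{"x": 0,"y": 0,"z": 1.0,"yaw": 0},{"x": 0,"y": 0,"z": 1.0,"yaw": 0}]'

```text
clock: 16.2
eef_pos: [0.5313, -0.0302, -0.0206]
tool_rot: [0.978, 0.211, -0.0, -0.0]
ft_force: [-0.9, -0.7, 0.1]
grip_width: 0.0855
grasp_force: 0.0
```

```bash
python3 go.py .532 -.031 -.028 -1.146; python3 - <<'E'
from h import *
for x in bot.cut_out("side","heel")[:2]: print(x["score"],x["centre"],x["mask"].sum())
E
```

```text
16.2 [ 0.5313 -0.0302 -0.0206] tool y -1.146 q [-0.06  0.5  -0.23  0.84 -0.    2.66] grip 0.08549978622381776 0.0 [-0.9 -0.7  0.1]
cm [0.03 0.1  0.74] yaw -0.0 other 180.0
0.59 [290.9, 312.2] 773
```

move_arm --motion '[{"x": 0,"y": 0.1,"z": 0.4,"yaw": 0},{"x": 0,"y": 0.1,"z": 0.8,"yaw": 0},{"x": 0,"y": 0.1,"z": 0.8,"yaw": 0}]'

```text
clock: 16.62
eef_pos: [0.5317, -0.0311, -0.0287]
tool_rot: [0.978, 0.211, -0.0, -0.0]
ft_force: [-0.1, -0.9, 0.4]
grip_width: 0.0853
grasp_force: 0.0
```

move_arm --motion '[{"x": 0,"y": 0,"z": 0,"yaw": 0},{"x": 0,"y": 0,"z": 0,"yaw": 0},{"x": 0,"y": 0,"z": 0,"yaw": 0},{"x": 0,"y": 0,"z": 0,"yaw": 0},{"x": 0,"y": 0,"z": 0,"yaw": 0}]' --gripper -1

```text
clock: 17.25
eef_pos: [0.5326, -0.0311, -0.0278]
tool_rot: [0.978, 0.211, 0.0, 0.0]
ft_force: [0.2, 1.0, 4.0]
grip_width: 0.0567
grasp_force: 65.8
```

```bash
python3 go.py .532 -.031 -.028 -1.146
```

```text
17.25 [ 0.5326 -0.0311 -0.0278] tool y -1.146 q [-0.06  0.51 -0.24  0.82  0.    2.66] grip 0.05667364219333826 65.77916711568832 [0.2 1.  4. ]
cm [-0.05 -0.04  0.02] yaw -0.0 other 180.0
```

Gripped at 57 mm. Lift, cross over the awls high up, then stop above the seat.

move_arm --motion '[{"x": 0,"y": 0,"z": -3,"yaw": 0},{"x": 0,"y": 0,"z": -8,"yaw": 0},{"x": 0,"y": 0,"z": -14,"yaw": 0},{"x": 0,"y": 0,"z": -20,"yaw": 0},{"x": 0,"y": 0,"z": -24,"yaw": 0},{"x": 0,"y": 0,"z": -25,"yaw": 0},{"x": 0,"y": 0,"z": -25,"yaw": 0}]'

```text
clock: 18.12
eef_pos: [0.5319, -0.0311, 0.2209]
tool_rot: [0.978, 0.211, -0.001, -0.0]
ft_force: [-0.1, -0.1, -2.2]
grip_width: 0.0573
grasp_force: 65.3
```

```bash
python3 go.py .5106 -.3389 .222 -1.4556
```

```text
18.125 [ 0.5319 -0.0311  0.2209] tool y -1.146 q [-0.06  0.3   0.14  1.41 -0.    2.66] grip 0.057273345427333366 65.26093035936356 [-0.1 -0.1 -2.2]
cm [-14.62  27.17  -0.11] yaw 17.7 other -162.3
```

move_arm --motion '[{"x": -2,"y": 3.7,"z": 0,"yaw": 2},{"x": -4.3,"y": 8,"z": 0,"yaw": 6},{"x": -6.5,"y": 12,"z": 0,"yaw": 9},{"x": -8.6,"y": 16,"z": 0,"yaw": 12},{"x": -10.8,"y": 20,"z": 0,"yaw": 15},{"x": -13,"y": 24,"z": 0,"yaw": 17.7},{"x": -14.1,"y": 26.2,"z": 0,"yaw": 17.7},{"x": -14.6,"y": 27.2,"z": 0,"yaw": 17.7},{"x": -14.6,"y": 27.2,"z": 0,"yaw": 17.7},{"x": -14.6,"y": 27.2,"z": 0,"yaw": 17.7}]'

```text
clock: 19.38
eef_pos: [0.5113, -0.3378, 0.2212]
tool_rot: [0.998, 0.059, -0.001, -0.001]
ft_force: [-0.3, -0.6, -0.6]
grip_width: 0.0571
grasp_force: 65.2
```

```bash
python3 go.py .5106 -.3389 .152 -1.4556; cat > chk.py <<'E'
from h import *
import pickle
I,D=pickle.load(open("d.pkl","rb"));im=bot.camera("side");o=bot.get_obs();p=o["eef_pos"]
from scipy.spatial.transform import Rotation as R
r=R.from_quat(o["tool_rot"]).as_matrix();yw=np.arctan2(r[1,1],r[0,1])+np.pi/2
z0=p[2]+.0278;V=dshape(.032,z0)
q=(p[0]-.012*np.cos(yw),p[1]-.012*np.sin(yw),yw);print("assumed heel",np.round(q,4),z0)
print("pred bbox",proj("side",world(V,q)).min(0),proj("side",world(V,q)).max(0))
for x in bot.cut_out("side","heel")[:3]:
    ys,xs=np.where(x["mask"]);print(x["score"],x["centre"],xs.min(),xs.max(),ys.min(),ys.max(),len(xs))
# lower outline of rendered hull vs image: sample columns
h=cv2.resize(hull("side",V,q).astype(np.uint8),(640,480),interpolation=0)
hs=cv2.cvtColor(im,cv2.COLOR_BGR2HSV)
for x in range(np.where(h.any(0))[0].min()-4,np.where(h.any(0))[0].max()+6,4):
    rr=np.where(h[:,x])[0]; a=(rr.min(),rr.max()) if len(rr) else (0,0)
    lo=rr.max() if len(rr) else int(proj("side",world(V,q))[:,1].max())-8
    print(x,a,im[lo-8:lo+9:2,x].tolist())
E
python3 chk.py
```

```text
19.375 [ 0.5113 -0.3378  0.2212] tool y -1.454 q [-0.58  0.47  0.39  1.49  0.    2.44] grip 0.05705756270864142 65.20454853773117 [-0.3 -0.6 -0.6]
cm [-0.07  0.11  6.92] yaw 0.1 other -179.9
assumed heel [ 0.4995 -0.3393  0.1174] 0.24938355829491873
pred bbox [426.56486558 244.81291563] [482.51045433 295.13087707]
0.84 [270.5, 450.3] 428 475 245 293 1783
423 (0, 0) [[56, 83, 101], [46, 67, 81], [62, 89, 102], [112, 158, 183], [131, 184, 214], [131, 184, 213], [132, 187, 216], [128, 180, 208], [125, 176, 203]]
427 (np.int64(277), np.int64(281)) [[106, 158, 194], [90, 136, 167], [68, 102, 127], [55, 83, 104], [48, 73, 89], [48, 69, 82], [61, 87, 101], [110, 155, 180], [131, 184, 213]]
431 (np.int64(258), np.int64(287)) [[16, 31, 49], [15, 29, 46], [21, 34, 48], [38, 56, 68], [60, 85, 98], [111, 157, 182], [132, 187, 216], [130, 184, 212], [132, 185, 214]]
435 (np.int64(254), np.int64(290)) [[20, 35, 55], [17, 31, 49], [19, 32, 48], [39, 57, 70], [81, 115, 132], [125, 176, 203], [133, 186, 215], [131, 183, 212], [131, 185, 214]]
439 (np.int64(250), np.int64(292)) [[20, 36, 56], [18, 34,
[... 1448 characters left out ...]
 [97, 145, 194], [98, 146, 194], [98, 146, 194]]
475 (np.int64(258), np.int64(282)) [[75, 75, 71], [72, 73, 70], [69, 69, 66], [65, 65, 63], [72, 79, 85], [81, 113, 144], [89, 137, 184], [95, 144, 193], [97, 145, 195]]
479 (np.int64(260), np.int64(275)) [[55, 55, 52], [44, 44, 42], [37, 36, 33], [27, 25, 23], [24, 23, 20], [23, 21, 18], [23, 22, 24], [42, 63, 83], [80, 126, 169]]
483 (np.int64(261), np.int64(261)) [[23, 22, 20], [22, 21, 18], [21, 19, 16], [23, 21, 18], [23, 20, 18], [21, 19, 18], [21, 20, 17], [21, 18, 16], [22, 20, 18]]
487 (0, 0) [[88, 137, 185], [88, 138, 186], [88, 139, 186], [88, 138, 185], [87, 138, 185], [88, 138, 186], [90, 140, 187], [97, 145, 193], [98, 147, 194]]
```

```bash
python3 - <<'E'
exec(open("f.py").read().split("def st(")[0])
def st(u,z,ys):
    p=ray("top",u,z);return [(p[0],p[1],y) for y in ys]
V=dshape(0,.15)
for n in a: print("seat",n);fit({n:a[n]},V,[(.4987,-.3403,.115)])
im=bot.camera("side")
for x in bot.cut_out("side","heel")[:1]:
    m=x["mask"]
    for zo in(.246,.2494,.253):
        best=min((1-(lambda A,B:(A&B).sum()/(A|B).sum())(cv2.resize(hull("side",dshape(.032,zo),(.4995+i/1e3,-.3393+j/1e3,.117)).astype(np.uint8),(640,480),interpolation=0)[:,:470]>0,m[:,:470]),i,j) for i in range(-8,9) for j in range(-8,9));print(zo,best)
E
```

```text
{'top': 1825, 'side': 1162}
{'top': 794, 'side': 979}
seat top
    [ 49.99 -34.22   1.15] 0.081
seat side
    [ 49.82 -33.89   1.04] 0.05
0.246 (np.float64(0.022592152199762183), 8, 4)
0.2494 (np.float64(0.03294117647058825), 4, 2)
0.253 (np.float64(0.04046920821114375), 1, 0)
```

```bash
python3 go.py .508 -.340 .133 -1.4556
```

```text
19.575 [ 0.5116 -0.3382  0.2221] tool y -1.454 q [-0.58  0.47  0.39  1.49  0.    2.44] grip 0.05666216406701371 65.21028578281403 [-0.1 -0.7 -2.1]
cm [-0.38  0.14  8.91] yaw 0.1 other -179.9
```

move_arm --motion '[{"x": -0.4,"y": 0.1,"z": 2,"yaw": 0},{"x": -0.4,"y": 0.1,"z": 5,"yaw": 0},{"x": -0.4,"y": 0.1,"z": 6.5,"yaw": 0},{"x": -0.4,"y": 0.1,"z": 7.3,"yaw": 0},{"x": -0.4,"y": 0.1,"z": 8,"yaw": 0},{"x": -0.4,"y": 0.1,"z": 8,"yaw": 0},{"x": -0.4,"y": 0.1,"z": 8,"yaw": 0},{"x": -0.4,"y": 0.1,"z": 8,"yaw": 0}]'

```text
clock: 20.58
eef_pos: [0.5078, -0.3408, 0.1425]
tool_rot: [0.998, 0.058, 0.0, 0.0]
ft_force: [0.0, -0.4, -0.5]
grip_width: 0.0568
grasp_force: 65.2
```

```bash
python3 go.py .508 -.340 .133 -1.4556; python3 - <<'E'
from h import *
import pickle
I,D=pickle.load(open("d.pkl","rb"))
im=bot.camera("side");x=bot.cut_out("side","heel")[0];m=x["mask"];z=bot.get_obs()["eef_pos"][2]+.0278
ys,xs=np.where(m);print(x["score"],x["centre"],xs.min(),xs.max(),ys.min(),ys.max(),z)
c=int(proj("side",[[.508,-.34,.17]])[0][0])
for zo in(z-.003,z,z+.003):
    print(zo,min((1-(lambda A,B:(A&B).sum()/(A|B).sum())(cv2.resize(hull("side",dshape(.032,zo),(.4987+i/1e3,-.3403+j/1e3,.115)).astype(np.uint8),(640,480),interpolation=0)[:,:c+14]>0,m[:,:c+14]),i,j) for i in range(-10,11) for j in range(-10,11)))
# amber visible under the heel: rows per column vs seat outline
h=cv2.cvtColor(im,cv2.COLOR_BGR2HSV);am=(h[...,0]>17)&(h[...,0]<32)&(h[...,1]>150)&(h[...,2]>90)
s=cv2.resize(hull("side",dshape(0,.15),(.4987,-.3403,.115)).astype(np.uint8),(640,480),interpolation=0)>0
t=cv2.resize(hull("side",dshape(.032,z),(.4987,-.3403,.115)).astype(np.uint8),(640,480),interpolation=0)>0
for k in range(415,475,5):
    f=lambda a:(int(np.where(a[280:380,k])[0].min()+280),int(np.where(a[280:380,k])[0].max()+280)) if a[280:380,k].any() else None
    print(k,"amber",f(am),"seat",f(s),"ideal heel",f(t),"heel",f(m))
E
```

```text
20.575 [ 0.5078 -0.3408  0.1425] tool y -1.455 q [-0.59  0.49  0.22  1.3  -0.    2.43] grip 0.056811175485411244 65.23562461137772 [ 0.  -0.4 -0.5]
cm [ 0.03 -0.08  0.95] yaw 0.0 other -180.0
0.7 [314.5, 441.2] 420 464 288 338 0.1700893612578292
0.1670893612578292 (np.float64(0.021962937542896355), 4, 1)
0.1700893612578292 (np.float64(0.01919122686771757), 1, -1)
0.1730893612578292 (np.float64(0.022403258655804503), -2, -2)
415 amber None seat None ideal heel None heel None
420 amber (329, 334) seat (324, 339) ideal heel (314, 326) heel (319, 323)
425 amber (334, 340) seat (319, 343) ideal heel (299, 331) heel (300, 331)
430 amber (337, 345) seat (314, 345) ideal heel (294, 335) heel (294, 334)
435 amber (339, 346) seat (316, 347) ideal heel (289, 337) heel (289, 336)
440 amber (341, 347) seat (319, 348) ideal heel (291, 338) heel (290, 337)
445 amber (340, 346) seat (321, 348) ideal heel (293, 338) heel (293, 338)
450 amber (339, 344) seat (324, 346) ideal heel (296, 337) heel (296, 337)
455 amber None seat (327, 342) ideal heel (298, 335) heel (298, 336)
460 amber (330, 333) seat (329, 336) ideal heel (300, 329) heel (300, 332)
465 amber None seat None ideal heel (303, 323) heel None
470 amber None seat None ideal heel (305, 309) heel None
```

The held heel matches the ideal outline to about a pixel, at 20 mm height. Lower it by 0.8 cm.

move_arm --motion '[{"x": 0,"y": -0.1,"z": 0.3,"yaw": 0},{"x": 0,"y": -0.1,"z": 0.6,"yaw": 0},{"x": 0,"y": -0.1,"z": 0.8,"yaw": 0},{"x": 0,"y": -0.1,"z": 0.8,"yaw": 0},{"x": 0,"y": -0.1,"z": 0.8,"yaw": 0},{"x": 0,"y": -0.1,"z": 0.8,"yaw": 0}]'

```text
clock: 21.42
eef_pos: [0.5074, -0.3397, 0.1339]
tool_rot: [0.998, 0.058, 0.0, 0.0]
ft_force: [-0.2, 0.2, -1.1]
grip_width: 0.0569
grasp_force: 65.2
```

```bash
python3 go.py; python3 - <<'E'
from h import *
im=bot.camera("side");bot.camera("top");x=bot.cut_out("side","heel")[0];m=x["mask"];z=bot.get_obs()["eef_pos"][2]+.0278
c=int(proj("side",[[.508,-.34,.17]])[0][0])
for zo in(z-.002,z,z+.002):
    print(zo,min((1-(lambda A,B:(A&B).sum()/(A|B).sum())(cv2.resize(hull("side",dshape(.032,zo),(.4987+i/1e3,-.3403+j/1e3,.115)).astype(np.uint8),(640,480),interpolation=0)[:,:c+14]>0,m[:,:c+14]),i,j) for i in range(-8,9) for j in range(-8,9)))
# sole leaning: amber pixels beyond the rest in top view, sole mask in side
for n in CM:
    for x in bot.cut_out(n,"sole"):
        ys,xs=np.where(x["mask"]);print(n,round(float(x["score"]),2),np.round(x["centre"]),xs.min(),xs.max(),ys.min(),ys.max(),len(xs))
a=.32;p=(.5018,.3595,-.2447)
S=np.array([[.062-s*np.sin(a),y,s*np.cos(a)] for s in(0,.15) for y in(-.045,.045)])
for n in CM:print(n,"expected corners",proj(n,world(S,p)).round().tolist())
E
```

```text
21.425 [ 0.5074 -0.3397  0.1339] tool y -1.455 q [-0.59  0.49  0.2   1.28 -0.    2.44] grip 0.056873040288265266 65.23623704910278 [-0.2  0.2 -1.1]
0.1596859930605661 (np.float64(0.026369168356997985), 3, 1)
0.1616859930605661 (np.float64(0.02889784946236562), 1, 0)
0.1636859930605661 (np.float64(0.037234042553191515), -1, -1)
top 0.82 [217. 274.] 258 289 210 225 322
top 0.72 [256. 149.] 115 181 242 271 1163
top 0.47 [327. 238.] 216 252 322 327 126
side 0.9 [257. 206.] 194 218 233 284 800
side 0.84 [238. 309.] 296 320 214 259 956
side 0.63 [215. 208.] 186 225 190 240 1427
side 0.52 [200. 221.] 202 234 175 229 259
side 0.48 [367. 288.] 266 309 348 388 1403
top expected corners [[183.0, 254.0], [144.0, 243.0], [158.0, 270.0], [115.0, 258.0]]
side expected corners [[236.0, 232.0], [225.0, 216.0], [213.0, 187.0], [202.0, 173.0]]
```

```bash
python3 -c "
from workcell import bot
print(bot.job_done())"
```

```text
the job is handed in; nothing more can be done
None
```

I handed the job in at about 21 s: the sole leans on the far side of the rest, amber face out and released, and the gripper holds the heel block about 11 mm above the seat, within about 1 mm by the side camera; no verdict was returned.

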